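# Swing out the desk arm and snap its adapter cap onto the stud

## Robot

A 6-joint arm with a two-finger parallel gripper is mounted at the origin on a cart in front of the work surface, level with it; the furniture and walls round the work are solid. World frame = base frame: x ahead of the robot, y to its left, z up, the work surface at z = 0. Lengths are in m, angles in rad, forces in N, time in s.
With the tool pointing down it reaches from about 0.375 to 0.925 m from the base axis. Payload 5.7 kg.
Tool frame: the origin (TCP) lies at the very end of the fingers, on their centre line; the grasp point (between the pads) lies 19 mm behind it; z points along the fingers, y is the line along which they close (so a half turn about z gives the same grasp; the last joint's range is limited). The gripper opens to 85 mm and grips with 20 to 120 N. Pads are 22 mm wide; open, the fingers measure 114 mm over their backs; the gripper's body (76 mm by 85 mm) begins 54 mm behind the grasp point. The pads swing forward as they close: fully open they stand 13 mm farther back than shut.
Start: joints at [1.052, 0.359, 1.51, -0, 1.272, -0.115], TCP at [0.236, 0.552, 0.208] pointing down, gripper open.
Joint ranges: [-2.97, 2.97], [-1.01, 2.36], [0.21, 2.38], [-0.96, 4.11], [0.2, 2.71], [-2.98, 2.98]. Speed limits (rad/s): [2.39, 2.39, 3.14, 3.14, 3.14, 3.14].

## Interface

Orientations are given as a unit quaternion [x, y, z, w].
In Python, from bench import r gives the robot as it stands.
- The arm moves only by the shell command python3 -m creep 'ROWS' [FORCE]. ROWS is text: rows parted by semicolons, each of 5 numbers parted by spaces: the opening in per cent of the stroke, from 0 (shut) to 100 (fully open), then the shift along the world's x, y, z as a fraction of full scale, then the turn about the world's z as a fraction of full scale. In form: jaw tx ty tz turn; .... A call has exactly 5 rows; each row is the pose to reach, as a shift and turn from the pose commanded when the call began; what a row does not reach only later rows make up. Full scale, the value 1, is 10 cm for a shift and pi/2 rad for a turn. A row lasts 1/10 s, in which the tool goes at most 50 mm and 8.59 degrees, less where a joint would pass 70% of its speed; a pose out of reach is approached as far as the arm can. A call with a number of a shift or a turn outside -1 to 1 is refused whole. A call with a gripper value outside its range is refused whole. The fingers move at their own pace and stop on an object; FORCE is the grip in N (left out, the last holds). Time passes only in rows, so rows that repeat a pose let the fingers close, or fill a call up. It gives the time, the measured TCP pose, the force, the opening and the grip force at its end, in the units of the state.
- r.observe(): the state, without advancing time (a new reading comes with each control period).
- r.grab_frame(name): name is "scene" or "top" or "wrist"; returns a dict with "img" (480x640x3 uint8, blue, green, red), "depth" (480x640 float32, m along the optical axis (not along the pixel's ray), 0 where there is no reading), "fx", "fy", "cx", "cy" (pixels), "k1" (the pictures are not rectified: a ray, as slopes to the right and down, at radius r is drawn at 1 + k1 r^2 times it, then the intrinsics apply), "rvec" (rotation vector, rad) and "tvec" (3), from world to camera coordinates, as OpenCV has them. Camera axes: x right, y down, z forward; pixel columns grow to the right and rows downward; lengths in m; the calibration is good to about 2 mm. A picture is of the moment at which its call begins.
- r.job_done(): hands the job in; it is judged then, once.
Trained networks look in the newest picture that a camera, given by its name, has taken for a name from the list of things; names that differ only in an ending like _2 or _b are one class to them, and where a whole thing is asked for, a point or a joint stands for the part that bears it (a point fixed in the world has none). Each returns a list of dicts, best first, with "p" (0 to 1); they miss things now and then, are a little off and sometimes report something else, mostly with a low value. They report only what shows in the picture. A call takes as long as a camera call. They do not tell look-alikes from the thing itself.
- r.search_frame(camera, query): "extent" ([left, top, width, height] in pixels, round what is visible of it).
- r.trace(camera, query): "pixels" (480x640 bool, what is visible of it) and "extent" ([left, top, width, height] in pixels, round what is visible of it).
The state is a dict: "t": time; "q": joint angles; "qd": joint speeds; "tau": joint torques, N m; "ee_pos": TCP position; "orientation": TCP orientation; "ft_force": force on the tool from outside, world axes, zero at the start; "moment": the same for the moment, N m; "opening": finger opening in m; "grasp_force": force on a finger pad.
Only numpy, scipy, OpenCV 4.12 (cv2) and the standard library are available. Lean on these libraries where they do the work, as an engineer would, in place of code of your own. Each camera call takes 0.05 s, during which the arm holds its last target. There are 200 camera calls.

## Task

Get the scanner arm on the desk ready for the shift: swing the folded metal arm out from under its hood, by its upright pin, all the way until it drops into its end detent and stays there. Then take the loose black cap by its knob, press it straight down onto the stud at the arm's tip until it clicks and sits flush on the round shoulder, and keep pressing it down firmly after the click: finish while still holding the cap and pressing. Leave the other things on the desk where they are.

Things in the scene. Friction and masses are not known exactly. Their poses are not given: they have to be found in the camera images.
- swing_arm (a joint): Arm angle about its upright hinge, rad: 0 folded under the hood, grows anticlockwise from above, end stop at 1.60. Hinge friction 0.03 N m. A sprung detent resists from about 1.20 with up to 0.26 N m (about 4 N at the pin); past 1.42 it drives the arm to the end stop and keeps it there; let go before that, it pushes the arm back to about 1.20.
- desk_mount: Grey mount fixed to the desk; origin on the desk under the hinge axis, y axis along the folded arm (joint 0). Foot plate 90 x 245 x 8 mm, round pedestal under the hub; at the far end the hood, 116 to 192 mm from the hinge: a roof 80 mm wide, underside 83 and top 91 mm above the desk, over the folded arm's tip, open on the -x side to which the arm swings.
- mount_hinge (a point): Point on the arm's upright hinge axis, 50 mm above the desk, level with the arm's top face; the hub disc there has 60 mm diameter. z up.
- grip_pin (a point): Centre of the top of the upright round black pin by which the arm is swung: 14 mm diameter, 45 mm high, top 95 mm above the desk, 70 mm from the hinge axis. The arm under it is a flat aluminium bar 24 mm wide, top 50 mm and underside 36 mm above the desk. y axis: along the arm, away from the hinge.
- stud_seat (a point): Centre of the flat top of the round shoulder (52 mm diameter) at the arm's tip, 54 mm above the desk, 150 mm from the hinge axis; the cap's underside lies flush on it when home. From it rises the steel stud: 21 mm diameter, round top, 20 mm high, four sprung balls standing 2.5 mm out of it 8 mm above the shoulder. y axis: away from the hinge; z up.
- snap_cap: Loose black plastic cap, about 60 g, stands open side down on the desk. Round skirt 60 mm diameter, 28 mm high, with a flat top on which fingertips can rest; above it a ribbed knob to grip, 32 mm diameter, from 28 to 60 mm height. Origin: centre of the underside; z up along its axis; every yaw is alike. In the underside a bore 24 mm deep with a rounded lip of 23 mm diameter.
- cap_top (a point): Centre of the knob's top face on the cap, 60 mm above the cap's underside. Pressed down upright on the stud, the cap meets the balls 9 mm above the shoulder; about 12 N (10 to 15) pushes it past, then the resistance drops (the click) and it goes on to the shoulder and stays locked. A tilted cap jams.
- code_scanner: Bystander: dark hand-held code scanner lying on the desk at the left, 176 x 62 x 32 mm; origin under its centre. Leave it.
- coin_roll: Bystander: upright paper coin roll, 26 mm diameter, 52 mm high; origin under its centre. Leave it.
- glue_stick: Bystander: upright glue stick, 27 mm diameter, 92 mm high; origin under its centre. Leave it.
- gel_pen: Bystander: pen lying on the desk, 14 x 142 x 11 mm; origin under its centre. Leave it.
- aircon_remote: Bystander: dark remote control lying on the desk at the right, 163 x 48 x 19 mm; origin under its centre. Leave it.
There are look-alikes about, which are no part of the job. There is more than one size of the snap_cap; the job needs the middle-sized.

How it is judged:
On the way, in this order (a step that is already met when the one before it is completed fails the run):
1. the arm is swung out and sits in its end detent (value of joint swing_arm above 1.54 rad), for 0.2 s.
2. the cap is snapped home on the stud with the arm still out (value of joint swing_arm above 1.54 rad and z of snap_cap in the frame of stud_seat between -0.004 and 0.002 m and horizontal distance between snap_cap and stud_seat below 0.003 m and angle between the z axis of snap_cap and the z axis of stud_seat, either way round below 0.08 rad and angle between snap_cap's own z axis and vertical below 0.08 rad), for 0.2 s.
At the end, for the whole second after the job is handed in: Arm in its end detent (joint above 1.54 rad); cap home on the stud: underside within 2 mm of the shoulder, within 3 mm of its centre, upright within 0.08 rad; the robot still presses it: over 4 N between cap and arm, over 3 N between robot and cap, through the last second (all of step 2 and contact force between snap_cap and swing_arm above 4 N and contact force between any of the fingers, the arm and snap_cap above 3 N); the arm keeps its last pose, push and grip.
It fails at once if another thing on the desk is moved by more than 25 mm (distance of any of code_scanner, coin_roll, glue_stick, gel_pen, aircon_remote from where it was at the start of the episode above 0.025 m).
It also fails if it takes over 69 s, if anything falls off the work surface, if the arm or the gripper's body presses on something with over 40 N, if the wrist force passes 120 N, or if a joint passes its speed limit or range.

## Working session

There is one attempt and no reset: what is moved stays moved. The work goes in short steps, Python scripts to look and compute and a shell command to move; the robot and the scene stay as the last step left them, time stands still between calls to the robot, and variables do not carry over. Pictures are saved under pics/ and viewed, at most 10 in all, crops included, and the job is handed in when it is done.

```bash
ls; mkdir -p pics; cat > h.py <<'E'
import numpy as np, cv2
from bench import r
def ray(f,u,v):
    K=np.array([[f['fx'],0,f['cx']],[0,f['fy'],f['cy']],[0,0,1.]])
    x,y=cv2.undistortPoints(np.array([[[u,v]]],float),K,np.array([f['k1'],0,0,0,0.]))[0,0]
    R=cv2.Rodrigues(np.array(f['rvec'],float))[0]; t=np.array(f['tvec'],float).ravel()
    return -R.T@t, R.T@np.array([x,y,1.])
def atz(f,u,v,z):
    o,d=ray(f,u,v); return o+d*(z-o[2])/d[2]
def cloud(f,mask=None):
    K=np.array([[f['fx'],0,f['cx']],[0,f['fy'],f['cy']],[0,0,1.]])
    m=f['depth']>0
    if mask is not None: m&=mask
    v,u=np.nonzero(m)
    p=cv2.undistortPoints(np.stack([u,v],1).astype(float)[:,None],K,np.array([f['k1'],0,0,0,0.]))[:,0]
    d=f['depth'][v,u][:,None]
    R=cv2.Rodrigues(np.array(f['rvec'],float))[0]; t=np.array(f['tvec'],float).ravel()
    return (np.hstack([p,np.ones_like(d)])*d-t)@R
E
python3 - <<'E'
from h import *
import h
for c in ("scene","top"):
    f=r.grab_frame(c); cv2.imwrite(f"pics/{c}0.png",f['img'])
    for q in ("snap_cap","swing_arm","grip_pin","desk_mount","stud_seat","coin_roll","glue_stick","gel_pen","code_scanner","aircon_remote"):
        for d in r.trace(c,q)[:4]:
            if d['p']<.3: continue
            P=cloud(f,d['pixels'].astype(bool))
            if len(P)==0: continue
            top=P[P[:,2]>np.percentile(P[:,2],97)-.006]
            print(c,q,round(d['p'],2),d['extent'],'med',np.median(P,0).round(3),'top',top.mean(0).round(3),'rng',np.percentile(P,2,0).round(3),np.percentile(P,98,0).round(3))
print(r.observe())
E
```

```text
pics
scene snap_cap 0.92 [347.1, 299.3, 42.2, 47.3] med [ 0.493 -0.198  0.039] top [ 0.505 -0.187  0.083] rng [ 0.465 -0.226  0.005] [ 0.538 -0.153  0.085]
scene snap_cap 0.65 [379.9, 360.0, 35.2, 37.3] med [ 0.468 -0.312  0.027] top [ 0.476 -0.307  0.058] rng [ 0.449 -0.335  0.001] [ 0.503 -0.279  0.06 ]
scene snap_cap 0.63 [324.9, 343.6, 22.4, 27.6] med [ 0.399 -0.209  0.02 ] top [ 0.403 -0.203  0.043] rng [ 0.383 -0.223  0.001] [ 0.425 -0.184  0.045]
scene swing_arm 0.61 [200.5, 168.9, 49.6, 26.8] med [0.463 0.377 0.023] top [0.456 0.384 0.028] rng [0.406 0.364 0.003] [0.531 0.399 0.031]
scene swing_arm 0.57 [259.3, 179.5, 75.1, 36.0] med [0.584 0.193 0.048] top [0.579 0.199 0.087] rng [0.515 0.116 0.035] [0.642 0.271 0.088]
scene grip_pin 0.68 [256.5, 179.6, 78.1, 34.5] med [0.583 0.194 0.048] top [0.578 0.201 0.087] rng [0.515 0.116 0.035] [0.642 0.278 0.088]
scene grip_pin 0.46 [384.3, 248.3, 16.2, 39.1] med [ 0.621 -0.118  0.059] top [ 0.628 -0.113  0.091] rng [ 0.616 -0.125 -0.   ] [ 0.638 -0.1    0.093]
scene desk_mount 0.55 [248.9, 158.0, 91.7, 74.0] med [0.572 0.221 0.038]
[... 2680 characters left out ...]

{'t': 1.1, 'q': array([ 1.05186774e+00,  3.58802390e-01,  1.51039885e+00,  1.22630793e-05,
        1.27249789e+00, -1.15102400e-01]), 'qd': array([ 1.42919975e-03, -1.60519934e-04, -2.00654465e-03,  6.93277542e-05,
       -2.51285872e-04, -2.44058206e-03]), 'tau': array([ 1.01834817e-04, -5.27595592e+01, -2.79046315e+01, -4.44242751e-04,
        1.89712940e-03,  3.51277595e-05]), 'ee_pos': array([0.23575227, 0.55170953, 0.20766579]), 'orientation': array([ 2.00545692e-01,  9.79684348e-01, -4.87598562e-05, -2.21651679e-05]), 'ft_force': array([-0.20086414,  0.46855104, -1.45052441]), 'moment': array([-0.03850211, -0.03262417, -0.04116135]), 'grasp_force': 0.0, 'opening': 0.08556935853398781}
```

```bash
python3 -m creep --help 2>&1 | head -5; ls pics
```

```text
schema error: expected rows of numbers
scene0.png
top0.png
```

```bash
python3 - <<'E'
from h import *
a=cv2.imread("pics/top0.png")[160:320,130:510]; b=cv2.imread("pics/scene0.png")[150:250,180:350]
a=cv2.resize(a,(760,320),interpolation=2); b=cv2.resize(b,(442,260),interpolation=2)
o=np.zeros((590,760,3),np.uint8); o[:320]=a; o[325:585,:442]=b; cv2.imwrite("pics/v1.png",o)
f=r.grab_frame("top")
P=cloud(f)
for lo,hi in((.093,.1),(.086,.0925),(.045,.056)):
    m=(P[:,2]>lo-.001)&(P[:,2]<hi)&(P[:,0]>.45)&(P[:,0]<.72)&(P[:,1]>.07)&(P[:,1]<.35)
    Q=P[m].astype(np.float32); print(lo,len(Q),cv2.minAreaRect(Q[:,:2]), Q.mean(0))
# pin points: isolated
m=(P[:,2]>.06)&(P[:,0]>.45)&(P[:,0]<.72)&(P[:,1]>.07)&(P[:,1]<.35)
print(P[m][P[m][:,1]<.215].round(3)[::2])
E
```

```text
Traceback (most recent call last):
cv2.error: OpenCV(4.12.0) /io/opencv/modules/imgproc/src/convhull.cpp:143: error: (-215:Assertion failed) total >= 0 && (depth == CV_32F || depth == CV_32S) in function 'convexHull'
```

View pics/v1.png

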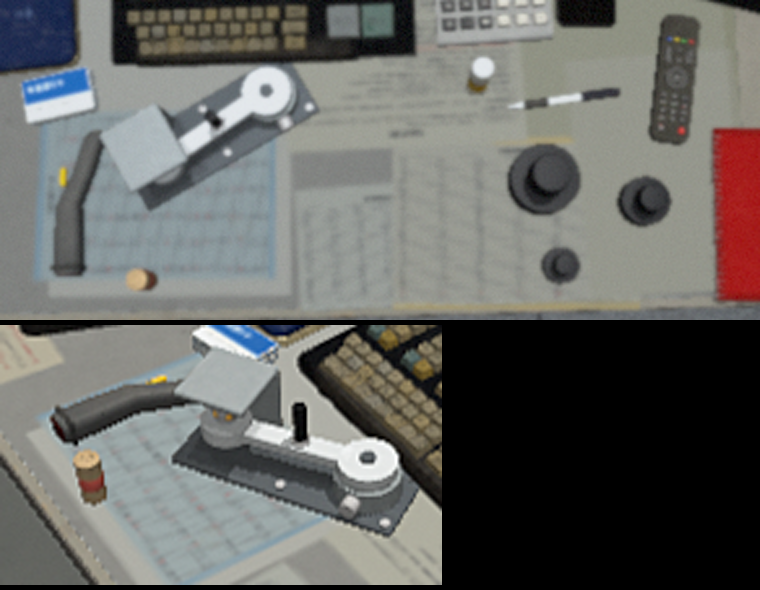

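The crop shows the hub at about (263,206) in the top image, the hood at (203,232), and the pin between them at (235,218). The three caps are at right, and the middle-sized one is the far-right one (451,260).

```bash
python3 - <<'E'
from h import *
for c in("top","scene"):
    f=r.grab_frame(c)
    P=cloud(f).astype(np.float32)
    P=P[(P[:,0]>.45)&(P[:,0]<.72)&(P[:,1]>.07)&(P[:,1]<.35)]
    Q=P[(P[:,2]>.0855)&(P[:,2]<.0945)&(P[:,1]>.22)]; print(c,'roof',len(Q),cv2.minAreaRect(Q[:,:2].copy()),Q.mean(0))
    Q=P[(P[:,2]>.046)&(P[:,2]<.056)&(P[:,1]<.18)]; 
    from scipy.spatial import ConvexHull
    hx=Q[Q[:,0]>.60][:,:2].copy(); print('hub',cv2.minEnclosingCircle(hx),len(hx),np.median(Q[:,2]))
    # hub fit via circle top bright pixels
    Q=P[(P[:,2]>.062)&(P[:,1]<.222)]; print('pin',len(Q)); print(np.c_[Q][np.argsort(-Q[:,2])][:10].round(3))
f=r.grab_frame("top")
print('hub px', atz(f,130+266/2,160+92/2,.05))
E
```

```text
top roof 1103 ((0.5487107038497925, 0.2837865352630615), (0.08037315309047699, 0.07680413126945496), 29.360055923461914) [0.54818726 0.28288692 0.09081612]
hub ((0.659968376159668, 0.12527161836624146), 0.08008278161287308) 503 0.04970938
pin 50
[[0.578 0.204 0.099]
 [0.581 0.208 0.098]
 [0.578 0.202 0.097]
 [0.576 0.204 0.097]
 [0.586 0.209 0.096]
 [0.581 0.211 0.096]
 [0.586 0.204 0.096]
 [0.581 0.207 0.096]
 [0.581 0.204 0.096]
 [0.583 0.207 0.095]]
scene roof 612 ((0.5469710230827332, 0.27898019552230835), (0.08159715682268143, 0.07804319262504578), 29.37666130065918) [0.54721063 0.27775598 0.08887938]
hub ((0.6595003604888916, 0.1488742232322693), 0.06616649776697159) 284 0.048329234
pin 67
[[0.578 0.204 0.096]
 [0.574 0.198 0.096]
 [0.573 0.201 0.094]
 [0.584 0.203 0.094]
 [0.582 0.205 0.094]
 [0.578 0.204 0.093]
 [0.586 0.203 0.093]
 [0.582 0.201 0.093]
 [0.586 0.199 0.093]
 [0.58  0.199 0.092]]
hub px [0.61775491 0.14633867 0.05      ]
```

```bash
python3 -m creep '100 .3 -.3 .0 -.1; 100 .6 -.6 0 -.2; 100 .9 -.9 0 -.3;100 1 -1 0 -.4; 100 1 -1 0 -.417'; python3 -m creep '100 .3 -.3 0 0; 100 .6 -.6 0 0; 100 .9 -.9 0 0;100 1 -1 0 0; 100 1 -1 0 0';python3 -m creep '100 .3 -.3 0 0; 100 .6 -.6 0 0; 100 .9 -.9 0 0;100 1 -1 0 0; 100 1 -1 0 0'
python3 - <<'E'
from h import *
f=r.grab_frame("wrist"); cv2.imwrite("pics/w1.png",f['img']); print(r.observe()['ee_pos'],r.observe()['ft_force'])
P=cloud(f).astype(np.float32); ok=(P[:,0]>.45)&(P[:,0]<.72)&(P[:,1]>.07)&(P[:,1]<.35);P=P[ok]
Q=P[(P[:,2]>.091)&(P[:,2]<.1)&(P[:,1]<.225)&(P[:,0]>.56)]; print('pin',len(Q),np.median(Q,0) if len(Q) else 0, cv2.minAreaRect(Q[:,:2].copy()) if len(Q) else 0)
E
```

```text
t: 1.8
ee_pos: [0.3376, 0.45, 0.2078]
orientation: [0.508, 0.861, -0.0, 0.0]
ft_force: [0.5, 0.3, -0.4]
opening: 0.0855
grasp_force: 0.0
t: 2.3
ee_pos: [0.4371, 0.3505, 0.2077]
orientation: [0.506, 0.862, 0.0, 0.0]
ft_force: [-0.6, 0.8, -0.0]
opening: 0.0853
grasp_force: 0.0
t: 2.8
ee_pos: [0.5363, 0.2516, 0.2075]
orientation: [0.506, 0.863, 0.0, -0.0]
ft_force: [0.1, -0.4, -0.1]
opening: 0.0854
grasp_force: 0.0
[0.53500421 0.25254147 0.20743468] [0.38669411 0.2270937  0.18255378]
pin 269 [0.5810851  0.2052818  0.09363653] ((0.5815609097480774, 0.20481331646442413), (0.013246696442365646, 0.013596421107649803), 20.614503860473633)
```

View pics/w1.png

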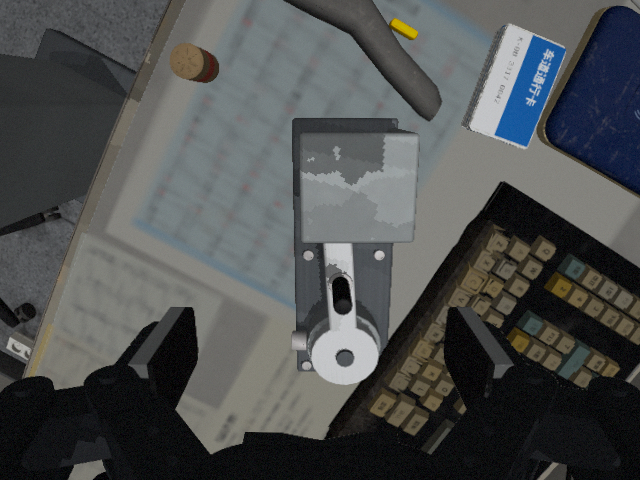

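The wrist view shows the pin top at about (343,300), the hub centre at (345,357), and the hood roof in the box (302..418,130..242).

```bash
python3 - <<'E'
from h import *
f=r.grab_frame("wrist")
h=atz(f,345,357,.05); print('hinge',h)
print('pinpx',atz(f,343,303,.095))
P=cloud(f).astype(np.float32)
Q=P[(P[:,2]>.085)&(P[:,2]<.0945)&(P[:,1]>.235)&(P[:,1]<.34)&(P[:,0]>.48)&(P[:,0]<.62)]; rc=cv2.minAreaRect(Q[:,:2].copy()); print('roof',rc)
Q=P[(P[:,2]>.045)&(P[:,2]<.056)&(np.hypot(*(P[:,:2]-h[:2]).T)<.05)&(P[:,1]<h[1]+.01)]
hull=cv2.convexHull(Q[:,:2].copy())[:,0]; print(len(hull))
from scipy.optimize import least_squares
s=least_squares(lambda p:np.hypot(hull[:,0]-p[0],hull[:,1]-p[1])-.03,h[:2],loss='soft_l1',f_scale=.002); print('hubfit',s.x)
for a in (np.array(rc[0])-s.x, np.array([.5813,.205])-s.x): print(np.hypot(*a),np.degrees(np.arctan2(a[1],a[0])))
E
```

```text
hinge [0.61876684 0.14771763 0.05      ]
pinpx [0.57853588 0.20881324 0.095     ]
roof ((0.5487691760063171, 0.28307032585144043), (0.08014276623725891, 0.07511338591575623), 29.386945724487305)
26
hubfit [0.61957637 0.14659605]
0.15374942550953344 117.42171910291975
0.06982908752535115 123.23974865300127
```

```bash
python3 -m creep '100 .25 -.25 -.2 0; 100 .455 -.46 -.4 0; 100 .455 -.46 -.6 0;100 .455 -.46 -.8 0; 100 .455 -.46 -.8 0'; python3 -m creep '100 0 0 -.2 0; 60 0 0 -.4 0; 40 0 0 -.6 0;40 0 0 -.65 0; 40 0 0 -.65 0'; python3 -m creep '30 0 0 0 0; 10 0 0 0 0; 0 0 0 0 0; 0 0 0 0 0; 0 0 0 0 0' 25
```

```text
t: 3.4
ee_pos: [0.5774, 0.2069, 0.1249]
orientation: [0.504, 0.863, -0.002, -0.003]
ft_force: [-0.6, 0.0, -0.6]
opening: 0.0851
grasp_force: 0.0
t: 3.9
ee_pos: [0.5803, 0.2067, 0.0629]
orientation: [0.504, 0.863, -0.0, -0.0]
ft_force: [-1.0, -0.1, 0.2]
opening: 0.0341
grasp_force: 0.0
t: 4.4
ee_pos: [0.582, 0.2064, 0.064]
orientation: [0.505, 0.863, 0.001, 0.0]
ft_force: [-2.4, 2.0, 6.5]
opening: 0.0119
grasp_force: 24.6
```

```bash
python3 -c "
import numpy as np
H=np.array([.619,.147]);P=lambda a:.0697*np.array([np.cos(np.radians(a)),np.sin(np.radians(a))])
for k in range(4):
  a0=122.1+22.5*k
  for i in range(1,6): print(((P(a0+4.5*i)-P(a0))*10).round(3),round(.05*i,3))
"
```

```text
[-0.045 -0.031] 0.05
[-0.088 -0.065] 0.1
[-0.128 -0.103] 0.15
[-0.164 -0.143] 0.2
[-0.198 -0.187] 0.25
[-0.03  -0.046] 0.05
[-0.056 -0.094] 0.1
[-0.079 -0.144] 0.15
[-0.097 -0.195] 0.2
[-0.111 -0.248] 0.25
[-0.01  -0.054] 0.05
[-0.016 -0.108] 0.1
[-0.018 -0.163] 0.15
[-0.015 -0.218] 0.2
[-0.008 -0.272] 0.25
[ 0.011 -0.054] 0.05
[ 0.027 -0.106] 0.1
[ 0.046 -0.157] 0.15
[ 0.07  -0.207] 0.2
[ 0.097 -0.254] 0.25
```

```bash
python3 -m creep '0 -.045 -.031 .02 .05; 0 -.088 -.065 .02 .1; 0 -.128 -.103 .02 .15; 0 -.164 -.143 .02 .2; 0 -.198 -.187 .02 .25'; python3 -m creep '0 -.03 -.046 0 .05; 0 -.056 -.094 0 .1; 0 -.079 -.144 0 .15; 0 -.097 -.195 0 .2; 0 -.111 -.248 0 .25'
```

```text
t: 4.9
ee_pos: [0.561, 0.1867, 0.0642]
orientation: [0.325, 0.946, -0.0, -0.0]
ft_force: [1.1, -0.9, -5.1]
opening: 0.0118
grasp_force: 25.2
t: 5.4
ee_pos: [0.5498, 0.1617, 0.0643]
orientation: [0.135, 0.991, -0.0, -0.0]
ft_force: [1.3, -0.2, -4.6]
opening: 0.0119
grasp_force: 25.2
```

```bash
python3 -m creep '0 -.01 -.054 -.01 .05; 0 -.016 -.108 -.01 .1; 0 -.018 -.163 -.01 .15; 0 -.015 -.218 -.01 .2; 0 -.008 -.272 -.01 .25'; python3 -m creep '0 .011 -.054 0 .05; 0 .027 -.106 0 .1; 0 .046 -.157 0 .15; 0 .07 -.207 0 .2; 0 .097 -.254 0 .25';  python3 -m creep '0 0 0 0 0; 0 0 0 0 0; 0 0 0 0 0; 0 0 0 0 0; 0 0 0 0 0'
```

```text
t: 5.9
ee_pos: [0.5487, 0.1345, 0.0641]
orientation: [-0.061, 0.998, -0.0, -0.001]
ft_force: [-2.2, -1.3, 4.5]
opening: 0.0119
grasp_force: 26.0
t: 6.4
ee_pos: [0.5579, 0.1086, 0.0641]
orientation: [-0.255, 0.967, -0.0, -0.001]
ft_force: [-2.7, -3.6, 4.8]
opening: 0.0118
grasp_force: 26.1
t: 6.9
ee_pos: [0.5581, 0.1083, 0.0641]
orientation: [-0.253, 0.967, -0.001, -0.001]
ft_force: [-3.3, -4.9, 3.9]
opening: 0.012
grasp_force: 26.1
```

```bash
python3 -m creep '20 0 0 0 0; 40 0 0 0 0; 40 0 0 0 0; 40 0 0 .1 0; 40 0 0 .3 0';  python3 -m creep '40 0 0 .3 0; 40 -.1 -.05 .6 0; 40 -.3 -.2 .9 0; 40 -.4 -.3 1 0; 40 -.4 -.3 1 0'
python3 - <<'E'
from h import *
f=r.grab_frame("wrist"); cv2.imwrite("pics/w2.png",f['img'])
g=r.grab_frame("top"); cv2.imwrite("pics/t2.png",g['img'])
o=r.observe(); print(o['ee_pos'],o['ft_force'])
for n,F in(("wrist",f),("top",g)):
    P=cloud(F).astype(np.float32); P=P[(P[:,0]>.42)&(P[:,0]<.70)&(P[:,1]>.0)&(P[:,1]<.20)]
    for lab,lo,hi,c,rad in(("pin",.09,.1,(.558,.109),.02),("stud",.066,.08,(.49,.068),.03),("shoulder",.051,.058,(.49,.068),.04)):
        Q=P[(P[:,2]>lo)&(P[:,2]<hi)&(np.hypot(P[:,0]-c[0],P[:,1]-c[1])<rad)]
        if len(Q)>3: print(n,lab,len(Q),Q.mean(0),cv2.minEnclosingCircle(Q[:,:2].copy()))
E
```

```text
t: 7.4
ee_pos: [0.558, 0.1096, 0.0931]
orientation: [-0.253, 0.967, 0.0, -0.002]
ft_force: [-0.9, 0.7, -0.6]
opening: 0.0341
grasp_force: 0.0
t: 7.9
ee_pos: [0.5192, 0.0788, 0.1956]
orientation: [-0.253, 0.968, -0.001, 0.001]
ft_force: [1.2, 0.6, 0.2]
opening: 0.0344
grasp_force: 0.0
[0.5192776  0.07962121 0.19343488] [-0.02095609 -0.0512446  -0.38592447]
wrist pin 309 [0.5591691  0.10949028 0.09362536] ((0.55965656042099, 0.10979124903678894), 0.007010443136096001)
wrist stud 630 [0.49077487 0.06834999 0.0701104 ] ((0.49190279841423035, 0.0687742531299591), 0.010428523644804955)
wrist shoulder 3113 [0.49042857 0.06831682 0.05298932] ((0.4966793656349182, 0.07145281881093979), 0.031835515052080154)
top shoulder 11 [0.49844712 0.0927375  0.05384352] ((0.5025991797447205, 0.09250201284885406), 0.01906817965209484)
```

View pics/w2.png

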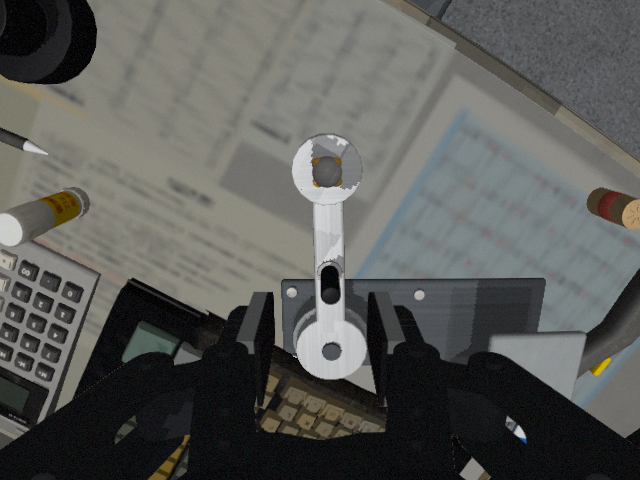

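The wrist view shows the arm at right angles to the mount, the stud at about (327,170) and the pin at (330,290). I'll take a second view of the stud on the way to the cap, then look at the cap.

```bash
cat >> h.py <<'E'
from scipy.optimize import least_squares
def shoulder(F,c=(.491,.0685),z=.054,R=.026):
    P=cloud(F).astype(np.float32); d=P[:,:2]-np.array(c)
    Q=P[(abs(P[:,2]-z)<.004)&(np.hypot(*d.T)<.033)]; q=Q[:,:2]
    h=cv2.convexHull(q.copy())[:,0]; u=np.array([.853,.522])
    h=h[(h-np.array(c))@u<.012]
    s=least_squares(lambda p:np.hypot(h[:,0]-p[0],h[:,1]-p[1])-R,c,loss='soft_l1',f_scale=.001)
    T=P[(P[:,2]>.066)&(P[:,2]<.08)&(np.hypot(*d.T)<.02)]
    return s.x,np.sqrt(np.mean(s.fun**2)),T.mean(0) if len(T) else None, cv2.minEnclosingCircle(T[:,:2].copy()) if len(T) else None,(T[:,2].max() if len(T) else None, np.median(Q[:,2]))
E
python3 -c "
from h import *
print(shoulder(r.grab_frame('wrist')))"
python3 -m creep '60 0 -.3 0 -.05; 60 -.1 -.6 0 -.15; 60 -.1 -.7 0 -.2; 60 -.1 -.7 0 -.2; 60 -.1 -.7 0 -.2'
python3 -c "
from h import *
print(shoulder(r.grab_frame('wrist')))
print(shoulder(r.grab_frame('top')))
print(shoulder(r.grab_frame('scene')))"
python3 -m creep '60 -.1 -.3 0 0; 60 -.2 -.6 0 0; 60 -.3 -.9 0 0; 60 -.3 -1 0 0; 60 -.3 -1 0 0'
python3 -m creep '60 0 -.3 0 0; 60 0 -.6 0 0; 60 0 -.9 0 0; 60 0 -1 0 0; 60 0 -1 0 0'
python3 - <<'E'
from h import *
f=r.grab_frame("wrist"); cv2.imwrite("pics/w3.png",f['img']); o=r.observe(); print(o['ee_pos'])
for n in("wrist","top"):
    F=r.grab_frame(n)
    for d in r.trace(n,"snap_cap"):
        if d['p']<.3: continue
        P=cloud(F,d['pixels'].astype(bool)).astype(np.float32); zt=np.percentile(P[:,2],97); Q=P[P[:,2]>zt-.006]
        S=P[abs(P[:,2]-.028)<.003]
        print(n,round(d['p'],2),zt,Q.mean(0),cv2.minEnclosingCircle(Q[:,:2].copy()),cv2.minEnclosingCircle(S[:,:2].copy()) if len(S) else 0)
E
```

```text
(array([0.49151908, 0.06897123]), np.float64(0.00025251641886996735), array([0.4908122 , 0.0683884 , 0.07020695], dtype=float32), ((0.4910995364189148, 0.06867799162864685), 0.010196945630013943), (np.float32(0.07414768), np.float32(0.05299025)))
t: 8.55
ee_pos: [0.5093, 0.0101, 0.1927]
orientation: [-0.1, 0.995, 0.0, -0.001]
ft_force: [-0.3, 0.5, 0.4]
opening: 0.0511
grasp_force: 0.0
(array([0.49131971, 0.06891881]), np.float64(0.0002278428386743683), array([0.49062192, 0.06766412, 0.07012884], dtype=float32), ((0.4911321699619293, 0.06859558075666428), 0.010029353201389313), (np.float32(0.07449302), np.float32(0.053022306)))
(array([0.49189267, 0.0693163 ]), np.float64(0.00040577467573368355), array([0.49110526, 0.06930163, 0.0702848 ], dtype=float32), ((0.4902340769767761, 0.06982088834047318), 0.011346202343702316), (np.float32(0.0757732), np.float32(0.053861924)))
(array([0.49108221, 0.06539575]), np.float64(0.0007605845307599598), array([0.4899656 , 0.06447605, 0.06983445], dtype=float32), ((0.4891952574253082, 0.06496843695640564), 0.009652606211602688), (np.float32(0.07274850
[... 672 characters left out ...]
 0.71 0.018120304 [ 0.6068738  -0.35018507  0.01639473] ((0.5862401127815247, -0.31539562344551086), 0.13012553751468658) 0
wrist 0.61 0.059739668 [ 0.4768179  -0.30324748  0.05863197] ((0.47738468647003174, -0.3036618232727051), 0.016179632395505905) ((0.47718971967697144, -0.30359792709350586), 0.029516128823161125)
top 0.85 0.08741137 [ 0.5118352  -0.17051092  0.12557301] ((0.4707281291484833, -0.1387941837310791), 0.07621514797210693) ((0.49239689111709595, -0.1567189246416092), 0.02931220270693302)
top 0.57 0.061862778 [ 0.47180185 -0.30394143  0.0595243 ] ((0.47555607557296753, -0.30290016531944275), 0.015314850024878979) ((0.4740039110183716, -0.3027566075325012), 0.02969151921570301)
```

View pics/w3.png

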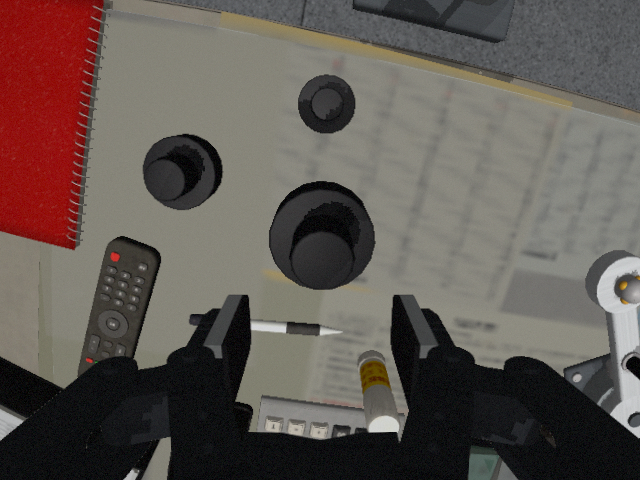

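The wrist view shows the large cap at (322,235), the small one at (327,103), and the wanted middle one at (183,172) with its knob at (165,178). The depth image gives it 60 mm height and a 59 mm skirt, at (0.4773,-0.3036).

```bash
python3 -m creep '65 0 -.4 0 0; 65 -.02 -.8 0 0; 65 -.02 -1 0 0; 65 -.02 -1 -.2 0; 65 -.02 -1 -.4 0'; python3 -m creep '65 0 -.132 -.2 0; 65 0 -.132 -.4 0; 65 0 -.132 -.6 0; 65 0 -.132 -.8 0; 65 0 -.132 -.8 0'
python3 -c "
from h import *
f=r.grab_frame('wrist'); cv2.imwrite('pics/w4.png',f['img']); print(r.observe()['ee_pos'])"
```

```text
t: 10.45
ee_pos: [0.4778, -0.2906, 0.1537]
orientation: [-0.098, 0.995, -0.0, 0.001]
ft_force: [-0.0, -0.1, -0.4]
opening: 0.0557
grasp_force: 0.0
t: 10.95
ee_pos: [0.4755, -0.3011, 0.0713]
orientation: [-0.099, 0.995, 0.002, -0.002]
ft_force: [-0.6, 0.1, -0.4]
opening: 0.0556
grasp_force: 0.0
[ 0.47637527 -0.30196414  0.07270774]
```

View pics/w4.png

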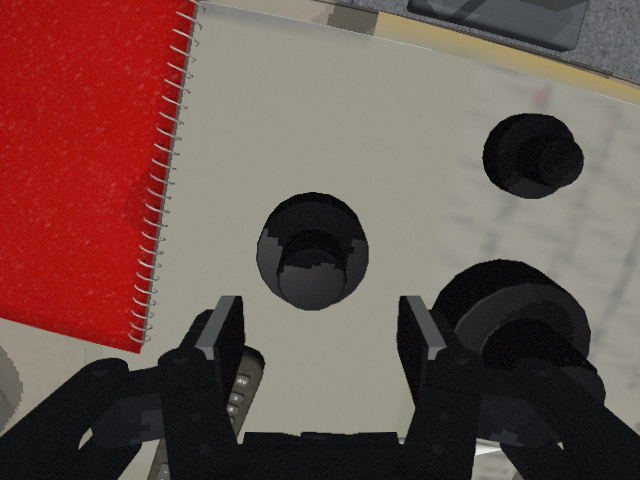

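The cap's knob lies centred between the fingers at about (313,275), and the right finger is clear of the large cap. I'll descend and grip.

```bash
python3 -m creep '65 0 0 -.15 0; 65 0 0 -.3 0; 65 0 0 -.4 0; 65 0 0 -.427 0; 65 0 0 -.427 0'; python3 -m creep '45 0 0 0 0; 30 0 0 0 0; 20 0 0 0 0; 20 0 0 0 0; 20 0 0 0 0' 60;  python3 -m creep '20 0 0 .1 0; 20 0 0 .4 0; 20 0 0 .7 0; 20 0 0 1 0; 20 0 0 1 0'; python3 -m creep '20 0 0 .3 0; 20 0 0 .3 0; 20 0 0 .3 0; 20 0 0 .3 0; 20 0 0 .3 0'
python3 -c "
from h import *
f=r.grab_frame('wrist'); cv2.imwrite('pics/w5.png',f['img']); print(r.observe()['ee_pos'])
for n in ('wrist','top','scene'):
  F=r.grab_frame(n);P=cloud(F).astype(np.float32)
  for z in (.1285,.16):
    Q=P[(abs(P[:,2]-z)<.025)&(np.hypot(P[:,0]-.477,P[:,1]+.3036)<.05)]; print(n,len(Q),np.median(Q,0) if len(Q) else 0)
"
```

```text
t: 11.5
ee_pos: [0.4774, -0.3035, 0.0313]
orientation: [-0.099, 0.995, -0.0, 0.0]
ft_force: [0.2, -0.5, -0.2]
opening: 0.0552
grasp_force: 0.0
t: 12.0
ee_pos: [0.478, -0.3042, 0.032]
orientation: [-0.099, 0.995, -0.001, 0.001]
ft_force: [-0.8, 0.5, 6.0]
opening: 0.0274
grasp_force: 58.7
t: 12.5
ee_pos: [0.4797, -0.3056, 0.1356]
orientation: [-0.099, 0.995, -0.003, 0.003]
ft_force: [0.9, -0.4, -0.7]
opening: 0.028
grasp_force: 59.2
t: 13.0
ee_pos: [0.4764, -0.3029, 0.1597]
orientation: [-0.099, 0.995, 0.001, -0.001]
ft_force: [-0.8, -0.5, -0.6]
opening: 0.028
grasp_force: 59.4
[ 0.47652913 -0.30299633  0.15976084]
wrist 1401 [ 0.44970074 -0.3083796   0.14368972]
wrist 8865 [ 0.46156862 -0.30672944  0.1549504 ]
top 106 [ 0.46081465 -0.2801285   0.14409673]
top 230 [ 0.46088737 -0.29231986  0.15449104]
scene 324 [ 0.45610633 -0.31940287  0.14446986]
scene 828 [ 0.46283388 -0.31410205  0.15470305]
```

View pics/w5.png

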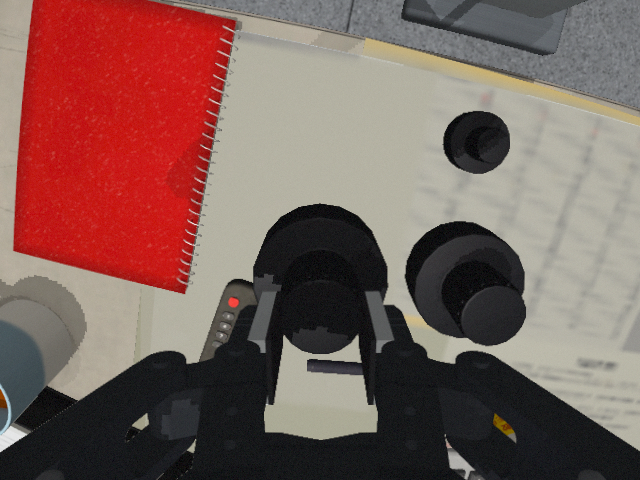

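The cap is held upright, with its knob centred between the pads at about (320,300). Next I measure its offset and tilt in the hand.

```bash
python3 -c "
from h import *
o=r.observe(); e=o['ee_pos']; print(e,o['opening'])
F=r.grab_frame('wrist'); P=cloud(F).astype(np.float32)
d=np.hypot(P[:,0]-e[0],P[:,1]-e[1])
P=P[d<.04]
H,b=np.histogram(P[:,2],np.arange(.12,.22,.004)); print(list(zip(b.round(3),H)))
T=P[(P[:,2]>e[2]+.024)&(P[:,2]<e[2]+.034)&(np.hypot(P[:,0]-e[0],P[:,1]-e[1])<.02)]
print('knobtop',len(T),T.mean(0),cv2.minEnclosingCircle(T[:,:2].copy()))
S=P[abs(P[:,2]-(e[2]-.003))<.004]
A=np.c_[S[:,:2]-S[:,:2].mean(0),np.ones(len(S))]; print('skirt plane',np.linalg.lstsq(A,S[:,2],rcond=None)[0],len(S))
A=np.c_[T[:,:2]-T[:,:2].mean(0),np.ones(len(T))]; print('knob plane',np.linalg.lstsq(A,T[:,2],rcond=None)[0])
h=cv2.convexHull(S[:,:2].copy())[:,0]; h=h[h[:,0]<e[0]-.005]
s=least_squares(lambda p:np.hypot(h[:,0]-p[0],h[:,1]-p[1])-.03,e[:2],loss='soft_l1',f_scale=.001); print('skirt',s.x,np.sqrt(np.mean(s.fun**2)),s.x-e[:2],np.median(S[:,2]))
"
```

```text
[ 0.4769405  -0.30335994  0.1603257 ] 0.027944841324846544
[(np.float64(0.12), np.int64(0)), (np.float64(0.124), np.int64(0)), (np.float64(0.128), np.int64(111)), (np.float64(0.132), np.int64(186)), (np.float64(0.136), np.int64(191)), (np.float64(0.14), np.int64(198)), (np.float64(0.144), np.int64(225)), (np.float64(0.148), np.int64(247)), (np.float64(0.152), np.int64(5167)), (np.float64(0.156), np.int64(1044)), (np.float64(0.16), np.int64(216)), (np.float64(0.164), np.int64(254)), (np.float64(0.168), np.int64(249)), (np.float64(0.172), np.int64(276)), (np.float64(0.176), np.int64(274)), (np.float64(0.18), np.int64(330)), (np.float64(0.184), np.int64(4660)), (np.float64(0.188), np.int64(902)), (np.float64(0.192), np.int64(493)), (np.float64(0.196), np.int64(553)), (np.float64(0.2), np.int64(595)), (np.float64(0.204), np.int64(595)), (np.float64(0.208), np.int64(698)), (np.float64(0.212), np.int64(647))]
knobtop 5474 [ 0.47550696 -0.303129    0.18745083] ((0.4759489893913269, -0.3036004304885864), 0.0195581316947937)
skirt plane [ 0.00532902 -0.00388915  0.15546229] 6214
knob plane [ 0.00091119 -0.00519939  0.187451  ]
skirt [ 0.47729383 -0.3029508 ] 0.00017339745384697445 [0.00035333 0.00040914] 0.15536508
```

```bash
python3 -m creep '20 0 .2 0 0; 20 0 .5 0 0; 20 0 .8 0 0; 20 0 1 0 0; 20 0 1 0 0';python3 -m creep '20 0 .3 0 0; 20 0 .6 0 0; 20 0 .9 0 0; 20 0 1 0 0; 20 0 1 0 0';python3 -m creep '20 .05 .3 0 0; 20 .1 .6 0 0; 20 .138 .9 0 0; 20 .138 1 0 0; 20 .138 1 0 0';python3 -m creep '20 0 .25 0 0; 20 0 .5 0 0; 20 0 .65 0 0; 20 0 .721 0 0; 20 0 .721 0 0';python3 -m creep '20 0 0 0 0; 20 0 0 0 0; 20 0 0 0 0; 20 0 0 0 0; 20 0 0 0 0'
python3 -c "
from h import *
print(r.observe()['ee_pos'])
F=r.grab_frame('wrist');cv2.imwrite('pics/w6.png',F['img'])
P=cloud(F).astype(np.float32)
Q=P[(abs(P[:,2]-.091)<.006)&(np.hypot(P[:,0]-.5585,P[:,1]-.109)<.02)];print(len(Q),Q.mean(0) if len(Q) else 0)
F=r.grab_frame('scene');cv2.imwrite('pics/s6.png',cv2.resize(F['img'][120:280,200:400],None,fx=3,fy=3))"
```

```text
t: 13.75
ee_pos: [0.4762, -0.1999, 0.1608]
orientation: [-0.1, 0.995, 0.001, -0.001]
ft_force: [0.6, -0.4, -0.1]
opening: 0.0282
grasp_force: 59.4
t: 14.25
ee_pos: [0.4772, -0.1028, 0.161]
orientation: [-0.1, 0.995, -0.0, -0.0]
ft_force: [-0.3, -0.0, -0.8]
opening: 0.0279
grasp_force: 59.4
t: 14.75
ee_pos: [0.4914, -0.0037, 0.161]
orientation: [-0.1, 0.995, -0.0, 0.0]
ft_force: [0.5, -0.8, -1.4]
opening: 0.0278
grasp_force: 59.5
t: 15.25
ee_pos: [0.4913, 0.0678, 0.161]
orientation: [-0.099, 0.995, -0.0, 0.0]
ft_force: [0.6, -0.2, -0.6]
opening: 0.0278
grasp_force: 59.5
t: 15.75
ee_pos: [0.4911, 0.0682, 0.161]
orientation: [-0.099, 0.995, -0.0, 0.0]
ft_force: [0.9, -0.3, 0.3]
opening: 0.0282
grasp_force: 59.5
[0.49106213 0.06824938 0.16097323]
151 [0.55940187 0.10555667 0.09218632]
```

View pics/s6.png

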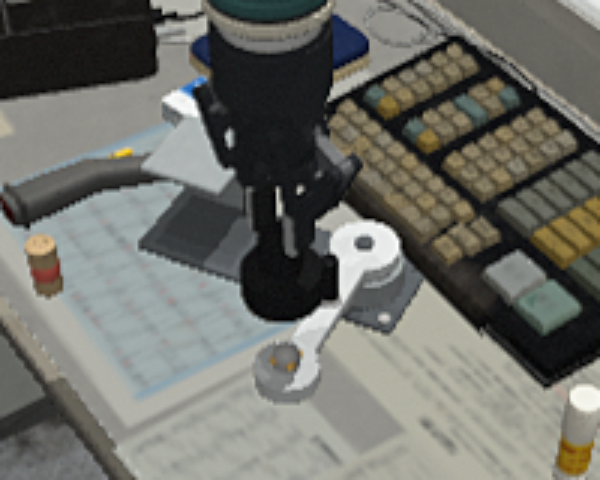

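The scene crop shows the cap held at (283,280) and the stud at (285,365) below it. The arm is still out and the bystanders haven't moved. I'll descend in stages.

```bash
python3 -m creep '20 0 0 -.15 0; 20 0 0 -.3 0; 20 0 0 -.42 0; 20 0 0 -.48 0; 20 0 0 -.48 0'; python3 -m creep '20 0 0 -.03 0; 20 0 0 -.06 0; 20 0 0 -.09 0; 20 0 0 -.12 0; 20 0 0 -.12 0'
```

```text
t: 16.35
ee_pos: [0.4903, 0.0685, 0.1122]
orientation: [-0.099, 0.995, 0.0, -0.001]
ft_force: [-0.3, 0.0, -1.3]
opening: 0.0282
grasp_force: 59.5
t: 16.85
ee_pos: [0.4907, 0.0685, 0.1006]
orientation: [-0.099, 0.995, -0.0, -0.0]
ft_force: [0.1, 0.7, -0.4]
opening: 0.0277
grasp_force: 59.5
```

```bash
python3 -m creep '20 0 0 -.02 0; 20 0 0 -.04 0; 20 0 0 -.05 0; 20 0 0 -.06 0; 20 0 0 -.06 0' 80; python3 -m creep '20 0 0 -.02 0; 20 0 0 -.03 0; 20 0 0 -.04 0; 20 0 0 -.05 0; 20 0 0 -.05 0'
```

```text
t: 17.35
ee_pos: [0.4911, 0.0685, 0.0949]
orientation: [-0.099, 0.995, -0.0, -0.0]
ft_force: [0.3, -0.5, 0.4]
opening: 0.0269
grasp_force: 78.8
t: 17.85
ee_pos: [0.491, 0.0685, 0.0898]
orientation: [-0.099, 0.995, -0.0, 0.0]
ft_force: [0.8, -0.4, -2.1]
opening: 0.027
grasp_force: 79.0
```

```bash
python3 -m creep '20 0 0 -.01 0; 20 0 0 -.02 0; 20 0 0 -.03 0; 20 0 0 -.04 0; 20 0 0 -.04 0'; python3 -m creep '20 0 0 -.01 0; 20 0 0 -.02 0; 20 0 0 -.02 0; 20 0 0 -.02 0; 20 0 0 -.02 0'
```

```text
t: 18.35
ee_pos: [0.4914, 0.0685, 0.0863]
orientation: [-0.099, 0.995, -0.0, 0.0]
ft_force: [-0.8, 0.4, 1.3]
opening: 0.0268
grasp_force: 80.4
t: 18.85
ee_pos: [0.4919, 0.0682, 0.0859]
orientation: [-0.099, 0.995, -0.0, 0.001]
ft_force: [-3.8, -1.7, 19.0]
opening: 0.0267
grasp_force: 82.9
```

```bash
python3 -c "
from h import *
o=r.observe();e=o['ee_pos'];print(e,o['ft_force'])
F=r.grab_frame('wrist');cv2.imwrite('pics/w7.png',F['img']);P=cloud(F).astype(np.float32)
P=P[np.hypot(P[:,0]-e[0],P[:,1]-e[1])<.04]
S=P[abs(P[:,2]-.082)<.006]; S=S[abs(S[:,2]-np.median(S[:,2]))<.003]
A=np.c_[S[:,:2]-S[:,:2].mean(0),np.ones(len(S))]; print('plane',np.linalg.lstsq(A,S[:,2],rcond=None)[0],len(S))
h=cv2.convexHull(S[:,:2].copy())[:,0]; h=h[h[:,0]<e[0]-.005]
s=least_squares(lambda p:np.hypot(h[:,0]-p[0],h[:,1]-p[1])-.03,e[:2],loss='soft_l1',f_scale=.001); print('skirt',s.x,np.median(S[:,2]))
T=P[(P[:,2]>.108)&(P[:,2]<.12)&(np.hypot(P[:,0]-e[0],P[:,1]-e[1])<.015)]; print('knob',np.median(T,0))
"
```

```text
[0.49190435 0.06818008 0.08585216] [-3.77478237 -1.66940701 18.96889307]
plane [-2.58941374e-05 -6.87700834e-03  8.09752495e-02] 6163
skirt [0.49193987 0.06851626] 0.08098037
knob [0.49081582 0.06812499 0.11288658]
```

View pics/w7.png

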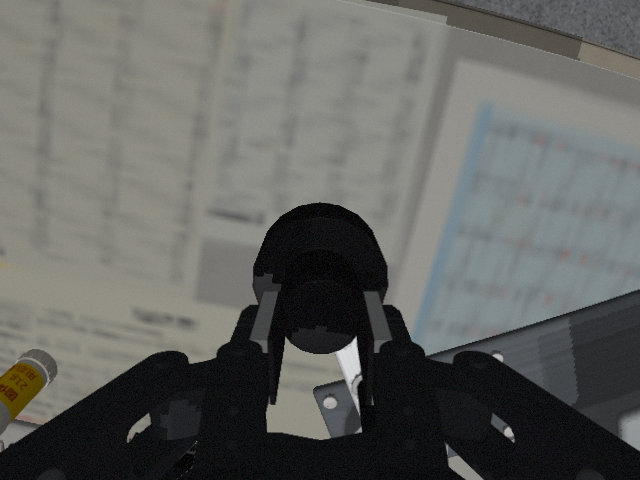

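The wrist view shows the cap centred between the pads at (320,300). Its skirt top is at z ≈ 0.081, level to within 0.007 rad, so it is home on the shoulder. One short hold to confirm the press is steady.

```bash
python3 -m creep '20 0 0 0 0; 20 0 0 0 0; 20 0 0 0 0; 20 0 0 0 0; 20 0 0 0 0' && python3 -c "
from h import *
print(r.job_done())"
```

```text
t: 19.4
ee_pos: [0.4919, 0.0682, 0.0858]
orientation: [-0.099, 0.995, -0.0, 0.001]
ft_force: [-3.4, -2.2, 17.9]
opening: 0.0266
grasp_force: 82.9
the job is handed in; nothing more can be done
None
```

I swung the arm out to its end stop and pressed the middle cap flush and upright onto the stud; the gripper still held it with about 18 N at hand-in (t ≈ 19.4 s). I saw no 12 N click peak in the readings, so the snap is inferred from the cap's seated height, and the hand-in returned no verdict.

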